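# Start the timers of the two petri dishes

### The job

Each dish or tin on the bench has its own timer standing right behind it. Start the timers of the two clear petri dishes with a gentle press of the fingertips, the small dish's first and then the large dish's: press the round key well down, where it stays, and draw the hand back clear of it. Leave the flat grey steel tin's timer key up, and do not shift, lift or knock the dishes, the tin or anything else lying about.

Things in the scene. Friction and masses are not known exactly. Their poses are not given: they have to be found in the camera images.
- small_dish: Small round clear covered petri dish, 60 mm across, 14 mm high, loose; stands right in front (robot side) of its own timer, centre about 95 mm before that timer's origin. Origin under its centre.
- large_dish: Large round clear covered petri dish, 90 mm across, 14 mm high, loose; stands right in front of its own timer, centre about 105 mm before that timer's origin. Origin under its centre.
- steel_tin: Flat round closed tin of pale grey steel, opaque, 102 mm across, 14 mm high, loose; stands right in front of its own timer, centre about 112 mm before that timer's origin. Origin under its centre.
- timer_s: The timer right behind the small dish. Grey bench timer 84 mm wide, 80 mm deep, case 33 mm high, fixed (does not slip), sloping black display at the front; all three are alike. Origin under the middle of the case; x points to its back (away from its dish), z up. The key's middle is 14 mm along +x from the origin. Key: round, white, 32 mm across, on top, 16 mm proud of the case.
- timer_s_key_top (a point): Centre of the top face of the key of the timer that stands right behind the small dish; z up. The key face is 32 mm across, 49 mm above the table when up and 39 mm when fully down.
- timer_s_key (a joint): Timer behind the small dish. How far this timer's key is pressed, in m: 0 up, 0.010 fully down at a hard stop; beyond 0.006 the timer runs. It yields at about 2.5 N and stays down once pressed (timer running); there is no spring.
- timer_l: The timer right behind the large dish. Grey bench timer 84 mm wide, 80 mm deep, case 33 mm high, fixed (does not slip), sloping black display at the front; all three are alike. Origin under the middle of the case; x points to its back (away from its dish), z up. The key's middle is 14 mm along +x from the origin. Key: round, white, 32 mm across, on top, 16 mm proud of the case.
- timer_l_key_top (a point): Centre of the top face of the key of the timer that stands right behind the large dish; z up. The key face is 32 mm across, 49 mm above the table when up and 39 mm when fully down.
- timer_l_key (a joint): Timer behind the large dish. How far this timer's key is pressed, in m: 0 up, 0.010 fully down at a hard stop; beyond 0.006 the timer runs. It yields at about 2.5 N and stays down once pressed (timer running); there is no spring.
- timer_t: The timer right behind the steel tin. Grey bench timer 84 mm wide, 80 mm deep, case 33 mm high, fixed (does not slip), sloping black display at the front; all three are alike. Origin under the middle of the case; x points to its back (away from its dish), z up. The key's middle is 14 mm along +x from the origin. Key: round, white, 32 mm across, on top, 16 mm proud of the case.
- timer_t_key_top (a point): Centre of the top face of the key of the timer that stands right behind the steel tin; z up. The key face is 32 mm across, 49 mm above the table when up and 39 mm when fully down.
- timer_t_key (a joint): Timer behind the steel tin. How far this timer's key is pressed, in m: 0 up, 0.010 fully down at a hard stop; beyond 0.006 the timer runs. It yields at about 2.5 N and stays down once pressed (timer running); there is no spring.
- marker: White marker pen with a dark cap, 135 mm long, 16 mm thick, lying loose on the table; bystander. Origin under its middle.
- lens: Black hand lens, 127 x 52 mm, 9 mm thick, lying loose; bystander. Origin under its middle.
- pencil: Pencil stub, 120 mm long, 8 mm thick, lying loose; bystander. Origin under its middle.
Mind the look-alikes: they are no part of the job. What is shaped like the steel_tin but orange or yellow is not meant.

How it is judged:
By the outcome, as a careful person would: the job done as asked, in the order asked, and still so for the second after the job is handed in, with the robot touching nothing.
It also fails if it takes over 42 s, if anything falls off the work surface, if the arm or the gripper's body presses on something with over 40 N, if the wrist force passes 120 N, or if a joint passes its speed limit or range.

### The arm

A 6-joint arm with a two-finger parallel gripper is mounted at the origin on a cart in front of the work surface, level with it; the furniture and walls round the work are solid. World frame = base frame: x ahead of the robot, y to its left, z up, the work surface at z = 0. Lengths are in m, angles in rad, forces in N, time in s.
With the tool pointing down it reaches from about 0.3 to 0.875 m from the base axis. Payload 6.4 kg.
Tool frame: the origin (TCP) lies between the finger pads; the fingertips stand 19 mm ahead of it and the grasp point (between the pads) is the TCP (ctrl.tips_ahead is the z of the fingertips in the tool frame, in m); z points along the fingers, y is the line along which they close (so a half turn about z gives the same grasp; the last joint's range is limited). The gripper opens to 85 mm and grips with 20 to 120 N. Pads are 22 mm wide; open, the fingers measure 114 mm over their backs; the gripper's body (76 mm by 85 mm) begins 54 mm behind the grasp point. The pads swing forward as they close: fully open they stand 13 mm farther back than shut.
Start: joints at [1.013, 0.181, 1.607, -0, 1.354, -0.206], TCP at [0.198, 0.54, 0.25] pointing down, gripper open.
Joint ranges: [-2.99, 2.99], [-0.89, 2.07], [0.3, 2.58], [-1.14, 4.28], [0, 2.63], [-3.12, 3.12]. Speed limits (rad/s): [2.57, 2.57, 3.01, 3.14, 3.14, 3.14].

### API

Orientations are given as a unit quaternion [w, x, y, z].
In Python, from bench import readout, vision, ctrl gives the robot as it stands.
- The arm moves only by the tool play_rows, never from a script. Its arguments are lists of equal length, an entry for each row: "xyz": the shift along the tool's x, y, z in mm, a list of three; "rot": the turn, a rotation vector about the tool's x, y, z in rad, a list of three; "grip": the opening, from 0 (shut) to 1 (fully open). In form: {"xyz": [[x, y, z], ...], "rot": [[rx, ry, rz], ...], "grip": [grip, ...]}. A call has exactly 10 rows; each row is the pose to reach, as a shift and turn from the pose commanded when the call began, along the tool's axes at that moment; what a row does not reach only later rows make up. A row lasts 1/8 s, in which the tool goes at most 62.5 mm and 10.7 degrees, less where a joint would pass 70% of its speed; a pose out of reach is approached as far as the arm can. A call with a gripper value outside its range is refused whole. The fingers move at their own pace and stop on an object; the grip force is fixed at half the most. Time passes only in rows, so rows that repeat a pose let the fingers close, or fill a call up. It gives the time, the measured TCP pose, the force, the opening and the grip force at its end, in the units of the state.
- readout.get_obs(): the state, without advancing time (a new reading comes with each control period).
- vision.camera(name): name is "scene" or "side" or "wrist"; returns a dict with "color" (420x560x3 uint8, red, green, blue), "depth" (420x560 float32, m along the optical axis (not along the pixel's ray), 0 where there is no reading), "camera_matrix" (3x3 intrinsics, pixels), "extrinsics" (4x4, takes a point from camera to world coordinates); the wrist camera has in their place "hand_eye" (4x4, takes a point from camera to tool coordinates, whose origin is the TCP and whose axes are the flange's). Camera axes: x right, y down, z forward; pixel columns grow to the right and rows downward; lengths in m; the calibration is good to about 2 mm. A picture is of the moment at which its call begins: read the wrist's pose just before it.
- ctrl.hand_in(): hands the job in; it is judged then, once.
The state is a dict: "time_s": time; "q": joint angles; "dq": joint speeds; "joint_efforts": joint torques, N m; "eef_pos": TCP position; "eef_rot": TCP orientation; "wrist_force": force on the tool from outside, world axes, zero at the start; "torque": the same for the moment, N m; "opening": opening from 0.0 (shut) to 1.0 (fully open); "grasp_force": force on a finger pad.
Only numpy, scipy, OpenCV 4.12 (cv2) and the standard library are available. Lean on these libraries where they do the work, as an engineer would, in place of code of your own. Each camera call takes 0.05 s, during which the arm holds its last target. There are 200 camera calls.

## Working session

There is one attempt and no reset: what is moved stays moved. The work goes in short steps, Python scripts to look and compute and a tool call to move; the robot and the scene stay as the last step left them, time stands still between calls to the robot, and variables do not carry over. Pictures are saved under pics/ and viewed, at most 10 in all, crops included, and the job is handed in when it is done.

Besides the shell and the picture viewer there is one more tool, called after "Emit:" as name(argument=value, ...) on one line, values as JSON. play_rows: Moves the arm, as the interface text tells. Its arguments: {"type":"object","properties":{"xyz":{"type":"array","items":{"type":"array","items":{"type":"number"}}},"rot":{"type":"array","items":{"type":"array","items":{"type":"number"}}},"grip":{"type":"array","items":{"type":"number"}}},"required":["xyz","rot","grip"]}

```bash
mkdir -p pics; python3 - <<'E'
from bench import readout, vision, ctrl
import cv2,numpy as np
o=readout.get_obs();print(o['time_s'],o['eef_pos'],o['eef_rot'],o['opening'],ctrl.tips_ahead)
for n in('scene','side'):
    c=vision.camera(n);np.savez(f'{n}0.npz',**c);cv2.imwrite(f'pics/{n}0.png',c['color'][:,:,::-1])
    print(n,c.get('extrinsics'),c['camera_matrix'])
E
```

```text
0.0 [0.19784888 0.53934412 0.24938654] [-3.24873910e-04  1.74994465e-01  9.84569028e-01 -8.12911945e-04] 0.9969663018642447 0.019
scene [[ 0.61082576 -0.52560018  0.59214554 -0.21679504]
 [-0.79174685 -0.40040657  0.46131498 -0.48217653]
 [-0.00536827 -0.75061244 -0.66072093  0.84240321]
 [ 0.          0.          0.          1.        ]] [[493.40259612   0.         279.8146334 ]
 [  0.         493.40259612 210.30893038]
 [  0.           0.           1.        ]]
side [[ 0.99983958 -0.00681597 -0.01656354  0.53026593]
 [ 0.00867807 -0.62462407  0.78087736 -0.87935886]
 [-0.01566842 -0.78089584 -0.62446472  0.83283351]
 [ 0.          0.          0.          1.        ]] [[449.59608379   0.         283.18390101]
 [  0.         449.59608379 209.63942312]
 [  0.           0.           1.        ]]
```

View pics/scene0.png

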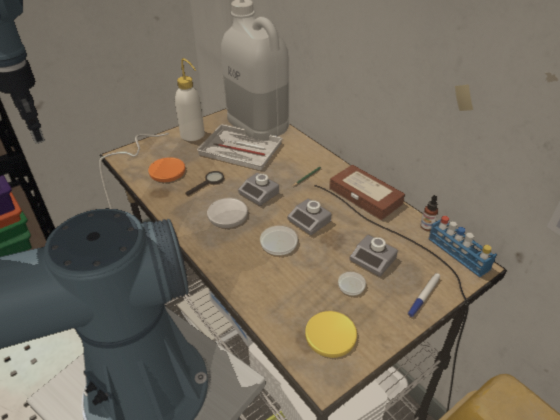

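View pics/side0.png

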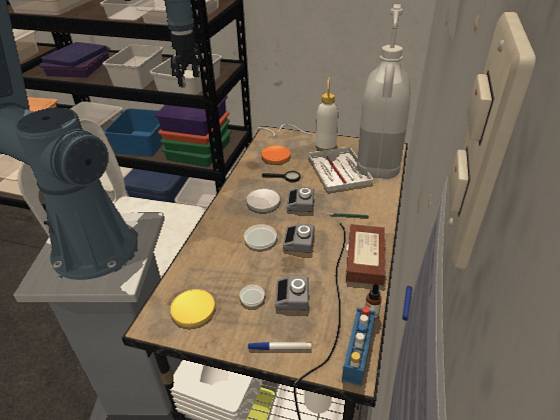

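The scene view shows the small dish at (351,284) with its timer key at (378,244). The other two pairs are (279,240) with key (313,206), and (227,213) with key (262,180). I'll zoom in to tell the tin from the large dish, and measure them.

```bash
cat > h.py <<'E'
import numpy as np,cv2
def P(c,u,v,z=None,E=None):
    K=c['camera_matrix'];E=c['extrinsics'] if E is None else E
    r=E[:3,:3]@np.linalg.solve(K,[u,v,1.])
    d=c['depth'][int(round(v)),int(round(u))] if z is None else (z-E[2,3])/r[2]
    return E[:3,3]+d*r
def keys(c,E=None,lo=.043,hi=.056):
    # world points near key-top height, as blobs
    E=c['extrinsics'] if E is None else E
    D=c['depth'];v,u=np.indices(D.shape);K=c['camera_matrix']
    X=np.stack([(u-K[0,2])/K[0,0]*D,(v-K[1,2])/K[1,1]*D,D],-1)@E[:3,:3].T+E[:3,3]
    m=((D>0)&(X[...,2]>lo)&(X[...,2]<hi)&(X[...,0]>.3)&(X[...,0]<.9)&(abs(X[...,1])<.6)&(c['color'].min(-1)>130))
    n,L,s,ce=cv2.connectedComponentsWithStats(m.astype(np.uint8))
    for i in range(1,n):
        if s[i,4]>25:
            Q=X[L==i];print('px',ce[i].round(1),s[i,4],'mean',Q.mean(0).round(4),'ext',np.ptp(Q,0).round(3),'medz',np.median(Q[:,2]).round(4))
E
python3 - <<'E'
import numpy as np,cv2
from h import *
S=dict(np.load('scene0.npz'));D=dict(np.load('side0.npz'))
for c,k in((S,[(378,243),(313,206),(262,180)]),(D,[(297,285),(304,230),(306,193)])):
    keys(c)
    for p in k: print(p,P(c,*p,.049).round(4),P(c,*p).round(4))
for c,k in((S,[(337,367,284),(259,299,240),(207,248,213)]),(D,[(240,265,296),(244,277,237),(246,281,200)])):
    for a,b,v in k: print('dia',np.linalg.norm(P(c,a,v,.014)-P(c,b,v,.014)).round(4), P(c,(a+b)/2,v,.014).round(3))
a=cv2.resize(S['color'][160:320,190:410],None,fx=3.6,fy=3.6,interpolation=3)[:,:,::-1]
cv2.imwrite('pics/z.png',a)
E
```

```text
px [260.8 178. ] 53 mean [0.5674 0.1916 0.0474] ext [0.033 0.032 0.008] medz 0.0474
px [312.7 205.4] 63 mean [0.5591 0.0196 0.0476] ext [0.031 0.031 0.008] medz 0.0474
px [377.3 243. ] 76 mean [ 0.5405 -0.1712  0.0477] ext [0.032 0.031 0.008] medz 0.0479
(378, 243) [ 0.5402 -0.173   0.049 ] [ 0.5389 -0.1736  0.0503]
(313, 206) [0.5564 0.0167 0.049 ] [0.5566 0.0169 0.0488]
(262, 180) [0.5611 0.1822 0.049 ] [0.5613 0.1824 0.0488]
px [304.9 191.1] 42 mean [0.5726 0.1904 0.0469] ext [0.03  0.034 0.006] medz 0.0468
px [303.4 229.6] 56 mean [0.5638 0.018  0.0472] ext [0.029 0.03  0.008] medz 0.0473
px [297.7 283.7] 77 mean [ 0.5455 -0.1726  0.0476] ext [0.03  0.031 0.007] medz 0.0476
(297, 285) [ 0.5438 -0.1779  0.049 ] [ 0.5438 -0.1787  0.0499]
(304, 230) [0.5652 0.0142 0.049 ] [0.5653 0.017  0.0465]
(306, 193) [0.5755 0.178  0.049 ] [0.5755 0.1774 0.0494]
dia 0.065 [ 0.429 -0.176  0.014]
dia 0.0951 [0.44  0.032 0.014]
dia 0.1037 [0.437 0.195 0.014]
dia 0.059 [ 0.439 -0.18   0.014]
dia 0.0897 [0.448 0.026 0.014]
dia 0.1052 [0.449 0.192 0.014]
```

View pics/z.png

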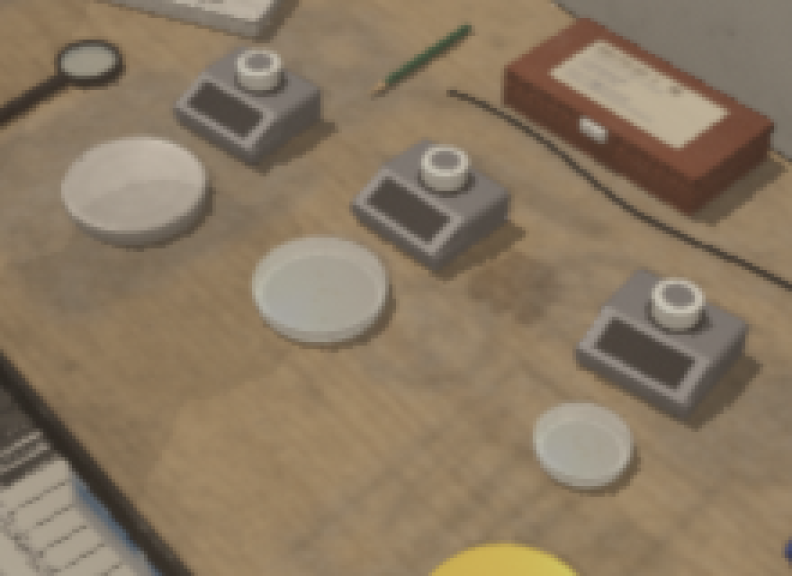

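The zoom settles it. The opaque tin is at (135,190) in the crop, at the robot's left. The clear large dish is in the middle and the clear small dish at the right. Keys to press: small at about (0.543, -0.173), then large at about (0.561, 0.018). I'm moving over the small dish's key with the fingers shut.

Emit:
play_rows(xyz=[[-30, -28, 4], [-70, -66, 10], [-110, -105, 17], [-150, -144, 24], [-190, -183, 30], [-230, -222, 36], [-270, -260, 42], [-310, -299, 48], [-350, -338, 54], [-390, -377, 60]], rot=[[0, 0, 0], [0, 0, 0], [0, 0, 0], [0, 0, 0], [0, 0, 0], [0, 0, 0], [0, 0, 0], [0, 0, 0], [0, 0, 0], [0, 0, 0]], grip=[0, 0, 0, 0, 0, 0, 0, 0, 0, 0])

```text
time_s: 1.35
eef_pos: [0.4347, 0.0497, 0.19]
eef_rot: [0.0, 0.175, 0.985, 0.0]
wrist_force: [0.8, 0.5, -0.6]
opening: -0.002
grasp_force: 0.0
```

Emit:
play_rows(xyz=[[-35, -35, 8], [-75, -72, 16], [-110, -106, 22], [-140, -136, 28], [-165, -160, 34], [-178, -171, 38], [-180, -173, 40], [-180, -173, 40], [-180, -173, 40], [-180, -173, 40]], rot=[[0, 0, 0], [0, 0, 0], [0, 0, 0], [0, 0, 0], [0, 0, 0], [0, 0, 0], [0, 0, 0], [0, 0, 0], [0, 0, 0], [0, 0, 0]], grip=[0, 0, 0, 0, 0, 0, 0, 0, 0, 0])

```text
time_s: 2.6
eef_pos: [0.5437, -0.1721, 0.1507]
eef_rot: [0.0, 0.174, 0.985, -0.0]
wrist_force: [0.2, 1.0, 0.3]
opening: 0.002
grasp_force: 0.0
```

```bash
cat > w.py <<'E'
import sys
from bench import readout, vision
from scipy.spatial.transform import Rotation as R
from h import *
o=readout.get_obs();c=vision.camera('wrist')
T=np.eye(4);T[:3,:3]=R.from_quat(o['eef_rot'],scalar_first=True).as_matrix();T[:3,3]=o['eef_pos']
print(o['time_s'],o['eef_pos'].round(4),o['q'].round(2),o['wrist_force'].round(2),o['opening'])
E=T@c['hand_eye'];keys(c,E,.034,.056)
g=np.array([float(a) for a in sys.argv[2:5]])
print('tool-frame mm to goal',((g-o['eef_pos'])@T[:3,:3]*1000).round(1))
cv2.imwrite(f'pics/{sys.argv[1]}.png',c['color'][:,:,::-1])
E
python3 w.py w1 .543 -.173 .10
```

```text
2.6 [ 0.5437 -0.1721  0.1507] [-0.51  0.28  1.7   0.    1.16 -1.73] [0.2  0.98 0.27] 0.002280531735733652
px [555.1 160.2] 278 mean [0.5614 0.0087 0.0484] ext [0.024 0.009 0.005] medz 0.0485
px [284.2 223.8] 1687 mean [ 0.5426 -0.1701  0.0482] ext [0.032 0.031 0.017] medz 0.0489
px [499.  355.8] 6419 mean [ 0.7183 -0.0436  0.0362] ext [0.076 0.105 0.004] medz 0.0362
tool-frame mm to goal [ 0.4 -1.  50.7]
```

View pics/w1.png

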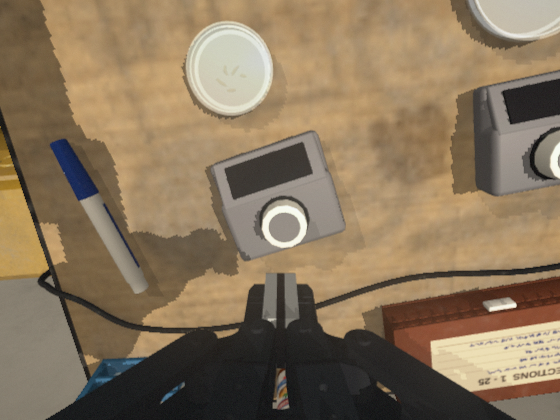

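The wrist view shows the small dish's timer, key centre (284,224), measuring (0.5426, -0.170, 0.049), so the fingertips are over it. Next is the gentle press.

Emit:
play_rows(xyz=[[0, 1, 20], [0, 1, 50], [0, 1, 70], [0, 1, 78], [0, 1, 81], [0, 1, 83], [0, 1, 85], [0, 1, 87], [0, 1, 89], [0, 1, 90]], rot=[[0, 0, 0], [0, 0, 0], [0, 0, 0], [0, 0, 0], [0, 0, 0], [0, 0, 0], [0, 0, 0], [0, 0, 0], [0, 0, 0], [0, 0, 0]], grip=[0, 0, 0, 0, 0, 0, 0, 0, 0, 0])

```text
time_s: 3.9
eef_pos: [0.5446, -0.1723, 0.0606]
eef_rot: [0.001, 0.175, 0.985, -0.0]
wrist_force: [1.3, 0.8, 2.7]
opening: -0.0
grasp_force: 1.2
```

Contact made at about 2.7 N, with the key yielding. I'll go 2 mm deeper, then draw back straight up.

Emit:
play_rows(xyz=[[0, 0, 0.5], [0, 0, 1], [0, 0, 1.5], [0, 0, 2], [0, 0, 2], [0, 0, 2], [0, 0, 2], [0, 0, 2], [0, 0, 2], [0, 0, 2]], rot=[[0, 0, 0], [0, 0, 0], [0, 0, 0], [0, 0, 0], [0, 0, 0], [0, 0, 0], [0, 0, 0], [0, 0, 0], [0, 0, 0], [0, 0, 0]], grip=[0, 0, 0, 0, 0, 0, 0, 0, 0, 0])

```text
time_s: 5.15
eef_pos: [0.544, -0.172, 0.0582]
eef_rot: [-0.0, 0.175, 0.985, -0.0]
wrist_force: [1.5, -1.6, 2.3]
opening: -0.0
grasp_force: 0.9
```

Emit:
play_rows(xyz=[[0, 0, -4], [0, 0, -15], [0, 0, -35], [0, 0, -60], [0, 0, -80], [0, 0, -90], [0, 0, -92], [0, 0, -92], [0, 0, -92], [0, 0, -92]], rot=[[0, 0, 0], [0, 0, 0], [0, 0, 0], [0, 0, 0], [0, 0, 0], [0, 0, 0], [0, 0, 0], [0, 0, 0], [0, 0, 0], [0, 0, 0]], grip=[0, 0, 0, 0, 0, 0, 0, 0, 0, 0])

```text
time_s: 6.4
eef_pos: [0.5437, -0.1718, 0.1496]
eef_rot: [-0.001, 0.175, 0.985, 0.0]
wrist_force: [-0.0, 0.5, -0.3]
opening: 0.001
grasp_force: 0.0
```

```bash
python3 w.py w2 .561 .018 .15
```

```text
6.4 [ 0.5437 -0.1718  0.1496] [-0.51  0.28  1.7  -0.    1.16 -1.73] [-0.    0.49 -0.29] 0.0013663279373302675
px [555.2 160.4] 271 mean [0.5611 0.0085 0.0485] ext [0.024 0.009 0.004] medz 0.0485
px [283.5 221.7] 1446 mean [ 0.5435 -0.1706  0.0391] ext [0.032 0.031 0.008] medz 0.0392
px [499.5 356.9] 6407 mean [ 0.7181 -0.0436  0.0361] ext [0.077 0.104 0.004] medz 0.0361
tool-frame mm to goal [ 49.1 184.2  -0.3]
```

The small key now measures 39.2 mm high, so it is fully down. On to the large dish's key.

Emit:
play_rows(xyz=[[5, 18, 0], [13, 48, 0], [22, 82, 0], [31, 116, 0], [39, 146, 0], [46, 172, 0], [49, 184, 0], [49, 185, 0], [49, 185, 0], [49, 185, 0]], rot=[[0, 0, 0], [0, 0, 0], [0, 0, 0], [0, 0, 0], [0, 0, 0], [0, 0, 0], [0, 0, 0], [0, 0, 0], [0, 0, 0], [0, 0, 0]], grip=[0, 0, 0, 0, 0, 0, 0, 0, 0, 0])

```text
time_s: 7.7
eef_pos: [0.5618, 0.0177, 0.1503]
eef_rot: [0.0, 0.176, 0.984, -0.0]
wrist_force: [-0.8, -0.2, -0.1]
opening: -0.0
grasp_force: 0.0
```

```bash
python3 w.py w3 .561 .019 .0582
```

```text
7.7 [0.5618 0.0177 0.1503] [-0.18  0.26  1.72 -0.    1.15 -1.4 ] [-0.79 -0.23 -0.07] -0.00020919552348492155
px [540.7 150.5] 1692 mean [0.5702 0.1902 0.0486] ext [0.032 0.027 0.016] medz 0.0488
px [286.9 224.2] 1678 mean [0.5614 0.0215 0.0482] ext [0.031 0.031 0.016] medz 0.0489
px [ 40.7 279.9] 508 mean [ 0.5426 -0.1695  0.0392] ext [0.03  0.031 0.006] medz 0.0392
px [280.4 393.8] 395 mean [ 0.7112 -0.0385  0.0364] ext [0.036 0.022 0.003] medz 0.0364
tool-frame mm to goal [ 1.2  1.  92.1]
```

View pics/w3.png

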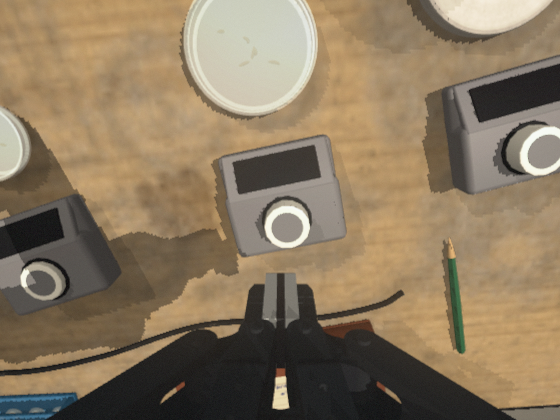

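This view shows the clear large dish, with seeds visible inside, in front of this timer. Its key is at (287,224), which is (0.561, 0.021, 0.049). The small timer's key at (41,280) is down. Pressing here the same way.

Emit:
play_rows(xyz=[[1, 2, 20], [1, 3, 50], [1, 3, 70], [1, 3, 78], [1, 3, 81], [1, 3, 83], [1, 3, 85], [1, 3, 87], [1, 3, 89], [1, 3, 90]], rot=[[0, 0, 0], [0, 0, 0], [0, 0, 0], [0, 0, 0], [0, 0, 0], [0, 0, 0], [0, 0, 0], [0, 0, 0], [0, 0, 0], [0, 0, 0]], grip=[0, 0, 0, 0, 0, 0, 0, 0, 0, 0])

```text
time_s: 9.0
eef_pos: [0.5625, 0.0215, 0.0606]
eef_rot: [0.001, 0.175, 0.985, -0.0]
wrist_force: [0.4, -1.4, 2.3]
opening: -0.004
grasp_force: 1.2
```

Emit:
play_rows(xyz=[[0, 0, 0.5], [0, 0, 1], [0, 0, 1.5], [0, 0, 2], [0, 0, 2], [0, 0, 2], [0, 0, 2], [0, 0, 2], [0, 0, 2], [0, 0, 2]], rot=[[0, 0, 0], [0, 0, 0], [0, 0, 0], [0, 0, 0], [0, 0, 0], [0, 0, 0], [0, 0, 0], [0, 0, 0], [0, 0, 0], [0, 0, 0]], grip=[0, 0, 0, 0, 0, 0, 0, 0, 0, 0])

```text
time_s: 10.25
eef_pos: [0.5618, 0.0218, 0.0582]
eef_rot: [-0.0, 0.175, 0.985, 0.0]
wrist_force: [0.6, 0.3, 1.9]
opening: 0.001
grasp_force: 0.9
```

Emit:
play_rows(xyz=[[0, 0, -4], [0, 0, -15], [0, 0, -35], [0, 0, -60], [0, 0, -90], [0, 0, -115], [0, 0, -122], [0, 0, -122], [0, 0, -122], [0, 0, -122]], rot=[[0, 0, 0], [0, 0, 0], [0, 0, 0], [0, 0, 0], [0, 0, 0], [0, 0, 0], [0, 0, 0], [0, 0, 0], [0, 0, 0], [0, 0, 0]], grip=[0, 0, 0, 0, 0, 0, 0, 0, 0, 0])

```text
time_s: 11.5
eef_pos: [0.5612, 0.0218, 0.1791]
eef_rot: [-0.001, 0.175, 0.985, -0.0]
wrist_force: [0.0, -0.1, -0.3]
opening: -0.001
grasp_force: 0.0
```

```bash
python3 w.py w4 .561 .019 .18
```

```text
11.5 [0.5612 0.0218 0.1791] [-0.17  0.23  1.7  -0.    1.21 -1.39] [ 0.01 -0.14 -0.3 ] -0.0008451338889379223
px [509.2 147.7] 1545 mean [0.5704 0.1919 0.0486] ext [0.032 0.04  0.017] medz 0.0488
px [281.4 211.6] 1150 mean [0.5624 0.021  0.0391] ext [0.031 0.031 0.007] medz 0.0392
px [ 59.4 265.1] 407 mean [ 0.5427 -0.1693  0.0392] ext [0.03  0.033 0.006] medz 0.0393
px [280.2 388.6] 400 mean [ 0.7316 -0.0423  0.0364] ext [0.044 0.026 0.003] medz 0.0364
tool-frame mm to goal [-0.8 -2.7 -0.9]
```

View pics/w4.png

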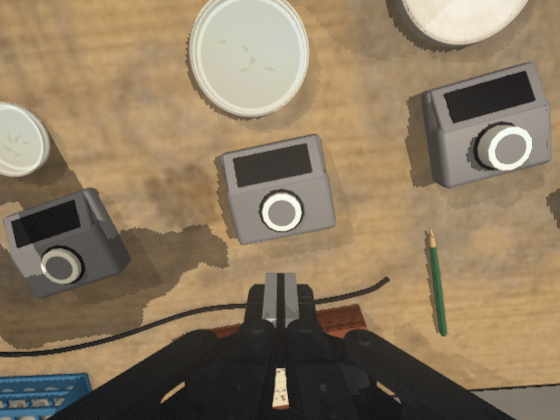

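Both keys are down at 39.2 mm: small at (59,265) and large at (281,212). The tin's key at (509,148) is still up at 48.8 mm, nothing has moved, and the hand is clear.

```bash
python3 -c "
from bench import ctrl
print(ctrl.hand_in())"
```

```text
the job is handed in; nothing more can be done
None
```

I started the small dish's timer and then the large dish's; both keys measured fully down at about 39 mm, the tin's key was still up at about 49 mm, nothing in the last view had visibly moved, and the job was handed in at about 11.5 s.

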